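# Snap the lid level onto a new sharps bin

### The job

A new sharps bin stands open in its bracket on the lab bench and its lid lies beside it. Fit the lid squarely over the bin's rim, either way round, and press it down until both ends have snapped home and it sits level and fully down on the rim all round. Leave the bottles, the jar, the tip box and the tube rack around it where they stand.

Things in the scene. Friction and masses are not known exactly. Their poses are not given: they have to be found in the camera images.
- sharps_bin: Open-topped rectangular plastic bin, 150 x 110 mm over its rim, 130 mm tall, walls 3 mm, a little narrower below; held in a low steel bracket screwed to the bench (it does not move). The only open bin of its kind. Origin: centre of its underside, on the bench; x along its long side, z up. A springy snap tongue sits under the rim at each short end (see the joints).
- bin_rim (a point): Centre of the bin's mouth at the height of the rim's top edge, 130 mm above the bench. Axes as the bin's. When the lid is fully home its plate rests on the rim and its origin is 22 mm below this point (up to 1 mm of slack); merely laid on, it stops about 10 mm high on the tongues.
- lid: Loose off-white plastic lid, 0.13 kg, right way up on its skirt: flat plate 167 x 127 mm, 4 mm thick, its top 26 mm above the skirt's lower edge; a round capped neck, 56 mm wide, 35 mm tall, stands on it 30 mm off centre, the other half is plain. The skirt's mouth flares 4 mm; its inner lip has 1.75 mm play each side of the rim. Origin: centre of the skirt's lower edge; x to the neck, z up.
- lid_neck (a point): Centre of the lid's neck, half-way up it: 43.5 mm above the skirt's lower edge, 30 mm in x from the lid's centre. The place to grip, fingers closing along the lid's y (a thumb tab sticks out 12 mm in +x from the cap, a small cap hinge in -x). Pressing on the neck bears mainly on the neck's end.
- lid_neck_end (a point): Point on the underside of the lid's plate, 75 mm in x from its centre (neck end). Level with the bin's rim when this end is home.
- lid_plain_end (a point): Point on the underside of the lid's plate, 75 mm in -x from its centre (plain end). Level with the bin's rim when this end is home. The plate's top surface is 4 mm above it and is flat and clear for pressing from here to the centre.
- bottle_a: Bystander: white bottle with cap, 50 mm in diameter, 95 mm tall, standing. Origin under its centre.
- bottle_b: Bystander: white bottle with cap, as bottle_a.
- jar: Bystander: white jar, 56 mm in diameter, 68 mm tall, standing. Origin under its centre.
- tip_box: Bystander: box of pipette tips, 122 x 82 mm, 70 mm tall. Origin under its centre.
- tube_rack: Bystander: white rack with rows of holes, 135 x 92 mm, 30 mm tall. Origin under its centre.
- tongue_a (a joint): Springy snap tongue, 36 mm wide, in the middle of the bin's short end at +x, rooted 2 mm below the rim; its foot, 12 mm below the rim, leans out 5 mm. 0 = sprung out, about 0.33 rad = pushed flat by the lid's lip. The lip must be forced down past it (about 6 to 9 N at each end); it then springs out and holds the lid.
- tongue_b (a joint): Springy snap tongue, 36 mm wide, in the middle of the bin's short end at -x, rooted 2 mm below the rim; its foot, 12 mm below the rim, leans out 5 mm. 0 = sprung out, about 0.33 rad = pushed flat by the lid's lip. The lip must be forced down past it (about 6 to 9 N at each end); it then springs out and holds the lid.
Things that resemble listed ones, but are neither listed nor needed, are in the scene too. Several things look just like the sharps_bin: the one meant starts farthest to the robot's left.

How it is judged:
By the outcome, as a careful person would: the job done as asked, in the order asked, and still so for the second after the job is handed in, with the robot touching nothing.
It also fails if it takes over 61 s, if anything falls off the work surface, if the arm or the gripper's body presses on something with over 40 N, if the wrist force passes 120 N, or if a joint passes its speed limit or range.

### The arm

A 6-joint arm with a two-finger parallel gripper is mounted at the origin on the work surface. World frame = base frame: x ahead of the robot, y to its left, z up, the work surface at z = 0. Lengths are in m, angles in rad, forces in N, time in s.
With the tool pointing down it reaches from about 0.3 to 0.875 m from the base axis. Payload 6.4 kg.
Tool frame: the origin (TCP) lies midway between the tips of the shut fingers; the grasp point (between the pads) lies 19 mm behind it; z points along the fingers, y is the line along which they close (so a half turn about z gives the same grasp; the last joint's range is limited). The gripper opens to 85 mm and grips with 20 to 120 N. Pads are 22 mm wide; open, the fingers measure 114 mm over their backs; the gripper's body (76 mm by 85 mm) begins 54 mm behind the grasp point. The pads swing forward as they close: fully open they stand 13 mm farther back than shut.
Start: joints at [1.009, 0.181, 1.607, -0, 1.354, -0.206], TCP at [0.2, 0.539, 0.231] pointing down, gripper open.
Joint ranges: [-2.99, 2.99], [-0.89, 2.07], [0.3, 2.58], [-1.14, 4.28], [0, 2.63], [-3.12, 3.12]. Speed limits (rad/s): [2.57, 2.57, 3.01, 3.14, 3.14, 3.14].

### API

Orientations are given as a unit quaternion [w, x, y, z].
In Python, from bench import get_obs, camera, hand_in gives the robot as it stands.
- The arm moves only by the tool carry_out, never from a script. Its argument "plan" is a list that holds one entry, the list of rows, each a list of 7 numbers: the shift along the world's x, y, z in m, then the turn, a rotation vector about the world's x, y, z in rad, then the opening, from 0 (shut) to 1 (fully open). In form: [[[x, y, z, rx, ry, rz, hand], ...]]. A call has exactly 5 rows; each row is the pose to reach, as a shift and turn from the pose commanded when the call began; what a row does not reach only later rows make up. A row lasts 1/12 s, in which the tool goes at most 41.7 mm and 7.16 degrees, less where a joint would pass 70% of its speed; a pose out of reach is approached as far as the arm can. A call with a gripper value outside its range is refused whole. The fingers move at their own pace and stop on an object; the grip force is fixed at half the most. Time passes only in rows, so rows that repeat a pose let the fingers close, or fill a call up. It gives the time, the measured TCP pose, the force, the opening and the grip force at its end, in the units of the state.
- get_obs(): the state, without advancing time (a new reading comes with each control period).
- camera(name): name is "scene" or "top" or "wrist"; returns a dict with "pixels" (420x560x3 uint8, red, green, blue), "z_map" (420x560 float32, m along the optical axis (not along the pixel's ray), 0 where there is no reading), "camera_matrix" (3x3 intrinsics, pixels), "cam_to_world" (4x4, takes a point from camera to world coordinates). Camera axes: x right, y up, looking along -z (the intrinsics and any distortion apply to the point x, -y, -z); pixel columns grow to the right and rows downward; lengths in m; the calibration is good to about 2 mm. The wrist camera is an equidistant fisheye: a pixel r from the principal point sees the ray r / f radians off the axis. A picture is of the moment at which its call begins.
- hand_in(): hands the job in; it is judged then, once.
The state is a dict: "time_s": time; "q": joint angles; "dq": joint speeds; "joint_efforts": joint torques, N m; "eef_pos": TCP position; "eef_rot": TCP orientation; "wrist_force": force on the tool from outside, world axes, zero at the start; "torque": the same for the moment, N m; "opening": opening from 0.0 (shut) to 1.0 (fully open); "grasp_force": force on a finger pad.
Only numpy, scipy, OpenCV 4.12 (cv2) and the standard library are available. Lean on these libraries where they do the work, as an engineer would, in place of code of your own. Each camera call takes 0.05 s, during which the arm holds its last target. There are 200 camera calls.

## Working session

There is one attempt and no reset: what is moved stays moved. The work goes in short steps, Python scripts to look and compute and a tool call to move; the robot and the scene stay as the last step left them, time stands still between calls to the robot, and variables do not carry over. Pictures are saved under pics/ and viewed, at most 10 in all, crops included, and the job is handed in when it is done.

Besides the shell and the picture viewer there is one more tool, called as a command line: name --argument value ..., lists and objects as JSON in quotes. carry_out: Moves the arm, as the interface text tells. Its arguments: {"type":"object","properties":{"plan":{"type":"array","items":{"type":"array","items":{"type":"array","items":{"type":"number"}}}}},"required":["plan"]}

```bash
mkdir -p pics; cat > h.py <<'E'
import numpy as np, cv2
from bench import get_obs, camera, hand_in
def pts(c):
    """world point per pixel from depth (pinhole)"""
    K=c["camera_matrix"];z=c["z_map"];h,w=z.shape
    u,v=np.meshgrid(np.arange(w),np.arange(h))
    P=np.stack([(u-K[0,2])/K[0,0]*z,-(v-K[1,2])/K[1,1]*z,-z],-1)
    T=c["cam_to_world"];return P@T[:3,:3].T+T[:3,3]
def ray(c,u,v,h):
    K=c["camera_matrix"];T=c["cam_to_world"]
    d=T[:3,:3]@np.array([(u-K[0,2])/K[0,0],-(v-K[1,2])/K[1,1],-1]);o=T[:3,3]
    return o+d*(h-o[2])/d[2]
def save(c,n): cv2.imwrite("pics/"+n,c["pixels"][:,:,::-1])
E
python3 - <<'E'
from h import *
import pickle
o=get_obs();print(o)
for n in("top","scene"):
    c=camera(n);save(c,n+"1.png");pickle.dump(c,open(n+"1.pkl","wb"));print(n,c["cam_to_world"].round(3).tolist(),c["camera_matrix"].round(1).tolist(),(c["z_map"]>0).mean())
E
```

```text
{'time_s': 0.0, 'q': array([ 1.00869857e+00,  1.81547512e-01,  1.60800377e+00, -6.11645099e-05,
        1.35378695e+00, -2.06323719e-01]), 'dq': array([ 9.96720823e-04, -1.50065034e-03,  8.64923316e-05,  3.68595405e-04,
       -1.01698528e-03, -2.34697601e-04]), 'joint_efforts': array([-2.56980398e-03, -4.44867647e+01, -3.51333153e+01, -4.45201022e-04,
        9.21470724e-03,  6.23326670e-07]), 'eef_pos': array([0.19999641, 0.53851027, 0.23038256]), 'eef_rot': array([-2.99462394e-04,  1.76943758e-01,  9.84220577e-01, -8.20348403e-04]), 'wrist_force': array([ 0.25571243,  0.59413455, -0.77183907]), 'torque': array([ 0.02988519, -0.03546965,  0.0368231 ]), 'grasp_force': 0.0, 'opening': 1.0000500203363374}
top [[-0.01, 0.984, -0.18, 0.296], [-1.0, -0.01, 0.001, 0.018], [-0.001, 0.18, 0.984, 1.237], [0.0, 0.0, 0.0, 1.0]] [[417.3, 0.0, 281.4], [0.0, 417.3, 216.6], [0.0, 0.0, 1.0]] 0.9960841836734694
scene [[0.842, -0.365, 0.396, 0.95], [0.539, 0.546, -0.641, -0.76], [0.018, 0.754, 0.657, 0.868], [0.0, 0.0, 0.0, 1.0]] [[416.0, 0.0, 283.9], [0.0, 416.0, 198.5], [0.0, 0.0, 1.0]] 0.9959736394557823
```

View pics/top1.png

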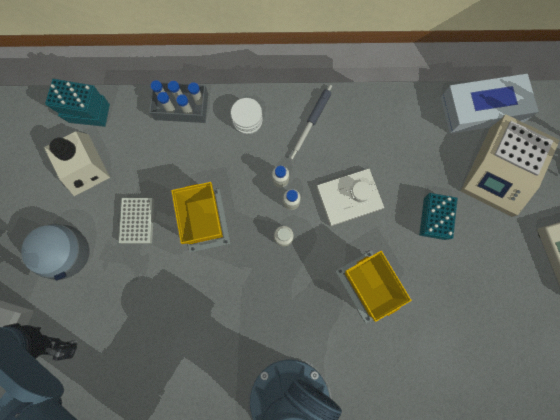

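View pics/scene1.png

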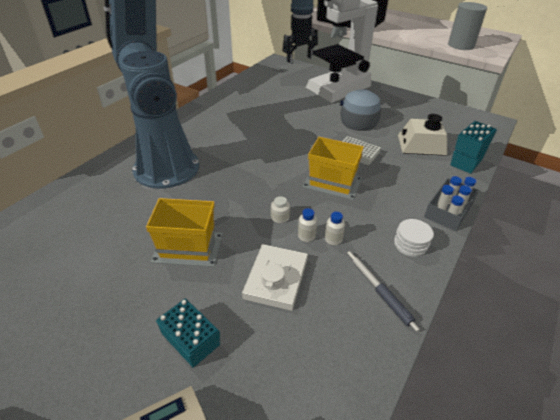

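Top view: the target bin (leftmost) is at about (198,213). The lid is at (350,196) with its neck near (360,188), and the bottles at (280,174) and (291,197) plus the jar at (284,236) stand between them. The scene view shows the same: target bin at (335,168), lid at (277,277), neck at (273,275).

```bash
python3 - <<'E'
from h import *
import pickle
def rect(P):
    r=cv2.minAreaRect((P[:,:2]*1000).astype(np.float32));b=cv2.boxPoints(r)
    e=b[1]-b[0],b[2]-b[1];l=max(e,key=np.linalg.norm)
    return np.round(r[0],1),np.round(r[1],1),round(np.degrees(np.arctan2(l[1],l[0]))%180,2)
for n,bx,lx in(("top",(165,235,175,250),(310,395,160,230)),("scene",(300,370,130,195),(235,315,240,312))):
    c=pickle.load(open(n+"1.pkl","rb"));P=pts(c);hsv=cv2.cvtColor(c["pixels"],cv2.COLOR_RGB2HSV)
    def sub(b,m):
        s=np.zeros(m.shape,bool);s[b[2]:b[3],b[0]:b[1]]=1;return s&m
    yel=(hsv[...,1]>150)&(abs(hsv[...,0].astype(int)-24)<10)
    m=sub(bx,yel);q=P[m];top=np.percentile(q[:,2],98);t=q[q[:,2]>top-.008]
    print(n,"rim z",np.percentile(q[:,2],[90,95,98,99.5]).round(4),len(t),rect(t))
    w=(hsv[...,1]<60)&(hsv[...,2]>120)
    m=sub(lx,w)&(P[...,2]>.012);m=cv2.morphologyEx(m.astype(np.uint8),cv2.MORPH_OPEN,np.ones((3,3)))>0
    q=P[m];pl=q[(q[:,2]>.02)&(q[:,2]<.035)];nk=q[q[:,2]>.052]
    print("  plate z",np.median(pl[:,2]).round(4),len(pl),rect(pl),"neck top",np.percentile(nk[:,2],[50,90]).round(4),len(nk),rect(nk),(nk.mean(0)*1000).round(1))
    if n=="top":
        # outline by ray casting: lid silhouette at plate height, rim outer contour at rim height
        cs,_=cv2.findContours(sub(bx,yel).astype(np.uint8),0,1);k=max(cs,key=cv2.contourArea)
        R=np.array([ray(c,*p[0],.13) for p in k]);print("  rim contour",rect(R))
        cs,_=cv2.findContours(m.astype(np.uint8),0,1);k=max(cs,key=cv2.contourArea)
        R=np.array([ray(c,*p[0],.026) for p in k]);print("  lid contour",rect(R))
    for nm,b in (("btl",(272,300,160,210)),("jar",(272,296,225,246)),("rack",(115,155,192,246))):
        if n=="top":
            q=P[sub(b,P[...,2]>.02)];print("  ",nm,rect(q),q[:,2].max().round(3))
E
```

```text
top rim z [0.128  0.1307 0.1327 0.1348] 305 (array([422.3, 189.6]), array([397.6, 153. ]), np.float32(32.76))
  plate z 0.0269 1990 (array([ 578.6, -188.3]), array([128.2, 168.1]), np.float32(107.5)) neck top [0.0617 0.0649] 344 (array([ 464.6, -102. ]), array([ 53.9, 409.2]), np.float32(137.03)) [ 579.7 -210.6   92.1]
  rim contour (array([512.9, 247.3]), array([158.9, 113.7]), np.float32(11.83))
  lid contour (array([ 577.9, -187.7]), array([129. , 168.7]), np.float32(107.79))
   btl (array([480.8,  -5.2]), array([364.1,  74.1]), np.float32(4.42)) 1.237
   jar (array([391.6,  11.7]), array([ 55.4, 190.2]), np.float32(179.99)) 1.237
   rack (array([450.6, 250.4]), array([537.2, 152. ]), np.float32(72.28)) 1.237
scene rim z [0.1256 0.129  0.1308 0.8684] 286 (array([ 684.3, -238.3]), array([ 158.2, 1159.6]), np.float32(109.26))
  plate z 0.026 2165 (array([ 578.1, -190.4]), array([128.1, 170.2]), np.float32(107.76)) neck top [0.0604 0.0628] 398 (array([ 756. , -478.2]), array([ 54.1, 683.6]), np.float32(123.14)) [ 602.1 -241.6   88.5]
```

```bash
cat >> h.py <<'E'
def rect(P):
    r=cv2.minAreaRect((P[:,:2]*1000).astype(np.float32));b=cv2.boxPoints(r)
    e=b[1]-b[0],b[2]-b[1];l=max(e,key=np.linalg.norm)
    return np.round(r[0],1),np.round(r[1],1),round(float(np.degrees(np.arctan2(l[1],l[0]))%180),2)
E
python3 - <<'E'
from h import *
import pickle
for n,bx,lx in(("top",(165,235,175,250),(310,395,160,230)),("scene",(300,370,130,195),(235,315,240,312))):
    c=pickle.load(open(n+"1.pkl","rb"));P=pts(c);hsv=cv2.cvtColor(c["pixels"],cv2.COLOR_RGB2HSV);ok=c["z_map"]>0
    def sub(b,m):
        s=np.zeros(m.shape,bool);s[b[2]:b[3],b[0]:b[1]]=1;return s&m&ok
    yel=(hsv[...,1]>150)&(abs(hsv[...,0].astype(int)-24)<10)
    q=P[sub(bx,yel)]
    for lo in(.118,.123,.126):
        t=q[q[:,2]>lo];print(n,"rim",lo,np.median(t[:,2]).round(4),len(t),rect(t))
    q=P[sub(lx,P[...,2]>.05)];print("  neck",np.percentile(q[:,2],[50,90]).round(4),rect(q),(q.mean(0)*1000).round(1))
    if n=="top":
      for nm,b in (("btlA",(270,290,163,184)),("btlB",(282,302,187,208)),("jar",(272,296,225,246)),("rack",(115,155,192,246))):
        q=P[sub(b,P[...,2]>.02)];print("  ",nm,rect(q),q[:,2].max().round(3))
E
```

```text
top rim 0.118 0.129 400 (array([514.8, 248.4]), array([158.8, 110.5]), 11.83)
top rim 0.123 0.1297 332 (array([514.8, 248.4]), array([158.5, 110.5]), 11.83)
top rim 0.126 0.1303 285 (array([514. , 248.2]), array([155.9, 110.5]), 11.83)
  neck [0.0616 0.0646] (array([ 588.3, -216.9]), array([55.1, 67.7]), 143.1) [ 586.9 -216.5   61.1]
   btlA (array([636.7,  19.9]), array([47.9, 48.1]), 179.41) 0.103
   btlB (array([566.9, -12.7]), array([48. , 49.8]), 95.74) 0.101
   jar (array([459.9,  11.6]), array([55.4, 53.6]), 89.99) 0.076
   rack (array([512.5, 446.1]), array([ 93.4, 134.4]), 179.57) 0.039
scene rim 0.118 0.1254 411 (array([516.6, 246.6]), array([152.9, 117.3]), 11.98)
scene rim 0.123 0.1279 268 (array([516.3, 246.6]), array([152.5, 117.3]), 11.98)
scene rim 0.126 0.1289 187 (array([516.1, 246.5]), array([152. , 117.3]), 11.98)
  neck [0.0603 0.0624] (array([ 588.3, -221.7]), array([68.1, 55.1]), 71.88) [ 589.9 -223.1   59.8]
```

carry_out --plan '[[[0.028, -0.026, 0.014, 0, 0, -0.1, 1], [0.056, -0.052, 0.028, 0, 0, -0.2, 1], [0.084, -0.078, 0.042, 0, 0, -0.3, 1], [0.112, -0.104, 0.056, 0, 0, -0.4, 1], [0.14, -0.13, 0.07, 0, 0, -0.5, 1]]]'

```text
time_s: 0.52
eef_pos: [0.3409, 0.4075, 0.3015]
eef_rot: [-0.0, 0.417, 0.909, -0.0]
wrist_force: [1.3, 0.5, -0.2]
opening: 1.003
grasp_force: 0.0
```

carry_out --plan '[[[0.026, -0.028, 0.01, 0, 0, -0.08, 1], [0.052, -0.056, 0.02, 0, 0, -0.16, 1], [0.078, -0.084, 0.03, 0, 0, -0.24, 1], [0.104, -0.112, 0.04, 0, 0, -0.32, 1], [0.13, -0.14, 0.05, 0, 0, -0.4, 1]]]'

```text
time_s: 0.93
eef_pos: [0.471, 0.2673, 0.3515]
eef_rot: [-0.0, 0.589, 0.808, -0.0]
wrist_force: [0.3, 1.1, -0.0]
opening: 0.999
grasp_force: 0.0
```

```bash
python3 - <<'E'
from h import *
import pickle
c=camera("wrist");o=get_obs();save(c,"w1.png");pickle.dump((c,o),open("w1.pkl","wb"));print(o["time_s"],o["eef_pos"],o["eef_rot"],c["cam_to_world"].round(3),c["camera_matrix"].round(1))
E
```

```text
0.9833 [0.47618912 0.2625598  0.35338648] [2.85811628e-03 5.93041310e-01 8.05166906e-01 2.99775383e-04] [[ 0.953 -0.291 -0.088  0.447]
 [ 0.304  0.911  0.279  0.34 ]
 [-0.001 -0.292  0.956  0.494]
 [ 0.     0.     0.     1.   ]] [[325.2   0.  276.4]
 [  0.  325.2 205.9]
 [  0.    0.    1. ]]
```

View pics/w1.png

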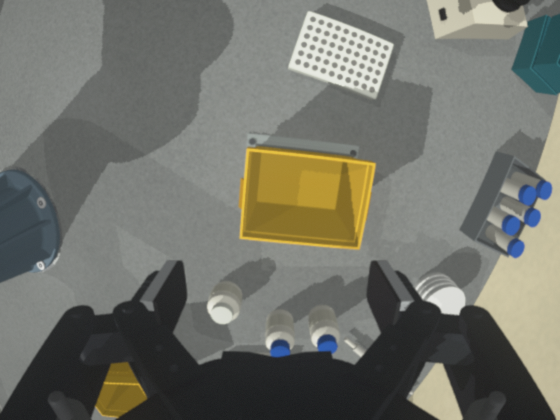

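The wrist view shows the bin's mouth with corners near (246,150), (376,162), (360,248) and (240,239). The fingers frame the bottom of the picture.

```bash
cat >> h.py <<'E'
def fdirs(c):
    K=c["camera_matrix"];h,w=c["z_map"].shape
    u,v=np.meshgrid(np.arange(w),np.arange(h));x=(u-K[0,2])/K[0,0];y=(v-K[1,2])/K[1,1]
    r=np.hypot(x,y)+1e-9;s=np.tan(r)/r
    return np.stack([x*s,-y*s,-np.ones_like(x)],-1)@c["cam_to_world"][:3,:3].T
def fplane(c,h):
    d=fdirs(c);o=c["cam_to_world"][:3,3];return o+d*((h-o[2])/d[...,2])[...,None]
def fpts(c): return c["cam_to_world"][:3,3]+fdirs(c)*c["z_map"][...,None]
def yel(c):
    s=cv2.cvtColor(c["pixels"],cv2.COLOR_RGB2HSV);return (s[...,1]>150)&(abs(s[...,0].astype(int)-24)<10)
E
cat > rim.py <<'E'
from h import *
import pickle,sys
c,o=pickle.load(open(sys.argv[1],"rb"));P=fpts(c)
n,lab,st,cen=cv2.connectedComponentsWithStats(yel(c).astype(np.uint8))
k=min((i for i in range(1,n) if st[i,4]>800),key=lambda i:np.hypot(*(cen[i]-[305,200])))
m=(lab==k)&(c["z_map"]>0);q=P[m]
print("z",np.percentile(q[:,2],[50,80,90,95,99]).round(4))
for lo in(.12,.126):
    t=q[(q[:,2]>lo)&(q[:,2]<.14)];print(lo,len(t),np.median(t[:,2]).round(4),rect(t))
cs,_=cv2.findContours((lab==k).astype(np.uint8),0,1);kk=max(cs,key=cv2.contourArea)[:,0]
X=fplane(c,.13)[kk[:,1],kk[:,0]];print("contour@.13",rect(X))
# per-side fit in bin frame
a=np.radians(11.9);ex=np.array([np.cos(a),np.sin(a)]);ey=np.array([-ex[1],ex[0]])
d=(X[:,:2]-[.515,.2475])*1000;b=np.c_[d@ex,d@ey]
for nm,i,s in(("+x",0,1),("-x",0,-1),("+y",1,1),("-y",1,-1)):
    w=(b[:,i]*s>(60,43)[i])&(abs(b[:,1-i])<(60,42)[i==0]); f=np.polyfit(b[w,1-i],b[w,i],1) if w.sum()>5 else None
    w2=w&(abs(b[:,i]-np.median(b[w,i]))<4);f=np.polyfit(b[w2,1-i],b[w2,i],1);print(nm,w2.sum(),"offset",f[1].round(2),"slope deg",np.degrees(f[0]).round(2))
E
python3 rim.py w1.pkl
```

```text
z [0.0568 0.1137 0.1266 0.1293 0.1303]
0.12 1696 0.1287 (array([511.6, 249.9]), array([156.2, 110.2]), 11.84)
0.126 1214 0.1292 (array([511.8, 249.9]), array([152.9, 110.1]), 11.81)
contour@.13 (array([510.6, 251.2]), array([153.3, 112.2]), 11.68)
+x 66 offset 72.09 slope deg 0.8
-x 71 offset -77.41 slope deg -0.32
+y 103 offset 59.77 slope deg -0.74
-y 96 offset -50.85 slope deg -0.2
```

```bash
cat > snap.py <<'E'
from h import *
import pickle,sys
camera("wrist");c=camera("wrist");o=get_obs();save(c,sys.argv[1]+".png");pickle.dump((c,o),open(sys.argv[1]+".pkl","wb"));print(o["time_s"],o["eef_pos"].round(4),o["eef_rot"].round(4),np.abs(o["dq"]).max().round(4))
E
python3 snap.py w2; python3 rim.py w2.pkl
```

```text
1.0833 [0.4721 0.267  0.3515] [2.000e-04 5.893e-01 8.079e-01 2.000e-04] 0.0619
z [0.0556 0.1136 0.1267 0.1293 0.1303]
0.12 1709 0.1287 (array([511.9, 249.9]), array([157.1, 110.2]), 11.81)
0.126 1203 0.1293 (array([511.8, 249.9]), array([153.5, 110.2]), 11.81)
contour@.13 (array([510.8, 250.9]), array([153.4, 111.6]), 11.71)
+x 67 offset 72.08 slope deg 0.6
-x 71 offset -77.37 slope deg -0.33
+y 104 offset 59.3 slope deg -0.48
-y 96 offset -50.89 slope deg -0.17
```

carry_out --plan '[[[0.006, -0.038, 0, 0, 0, 0, 1], [0.012, -0.076, 0, 0, 0, 0, 1], [0.018, -0.114, 0, 0, 0, 0, 1], [0.024, -0.152, 0, 0, 0, 0, 1], [0.03, -0.19, 0, 0, 0, 0, 1]]]'

```text
time_s: 1.5
eef_pos: [0.4994, 0.0789, 0.3506]
eef_rot: [-0.001, 0.586, 0.81, -0.0]
wrist_force: [1.1, 0.7, -0.9]
opening: 1.003
grasp_force: 0.0
```

carry_out --plan '[[[0.006, -0.038, 0, 0, 0, 0, 1], [0.012, -0.076, 0, 0, 0, 0, 1], [0.018, -0.114, 0, 0, 0, 0, 1], [0.024, -0.152, 0, 0, 0, 0, 1], [0.03, -0.19, 0, 0, 0, 0, 1]]]'

```text
time_s: 1.92
eef_pos: [0.53, -0.1111, 0.3506]
eef_rot: [-0.001, 0.586, 0.81, 0.0]
wrist_force: [1.7, 0.9, 1.0]
opening: 0.998
grasp_force: 0.0
```

carry_out --plan '[[[0.01, -0.03, -0.025, 0, 0, 0, 1], [0.015, -0.06, -0.05, 0, 0, 0, 1], [0.015, -0.06, -0.05, 0, 0, 0, 1], [0.015, -0.06, -0.05, 0, 0, 0, 1], [0.015, -0.06, -0.05, 0, 0, 0, 1]]]'

```text
time_s: 2.33
eef_pos: [0.5453, -0.1695, 0.301]
eef_rot: [-0.001, 0.587, 0.81, 0.0]
wrist_force: [0.9, 1.0, 0.4]
opening: 0.995
grasp_force: 0.0
```

```bash
python3 snap.py w3; cat > lid.py <<'E'
from h import *
import pickle,sys
c,o=pickle.load(open(sys.argv[1],"rb"));P=fpts(c);ok=c["z_map"]>0
near=np.hypot(P[...,0]-.58,P[...,1]+.195)<.13
s=cv2.cvtColor(c["pixels"],cv2.COLOR_RGB2HSV);w=(s[...,1]<60)&(s[...,2]>110)
m=w&ok&near&(P[...,2]>.012)&(P[...,2]<.075)
q=P[m];pl=q[q[:,2]<.035];nk=q[q[:,2]>.05]
print("plate",np.median(pl[pl[:,2]>.02,2]).round(4),rect(pl[pl[:,2]>.02]));print("neck",np.median(nk[:,2]).round(4),rect(nk),np.median(nk,0).round(4))
E
python3 lid.py w3.pkl
```

```text
2.4333 [ 0.5458 -0.1694  0.3025] [8.000e-04 5.865e-01 8.100e-01 3.000e-04] 0.0098
plate 0.0256 (array([ 576. , -187.2]), array([128.1, 168.3]), 107.62)
neck 0.0602 (array([ 586.9, -216.5]), array([55.3, 69.8]), 140.28) [ 0.5847 -0.2135  0.0602]
```

View pics/w3.png

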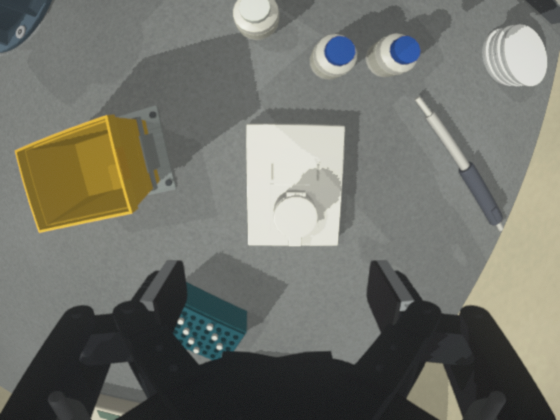

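Wrist view: the lid is square to the fingers at (295,185), with the neck at (296,213). There is clear room on both sides for the fingers.

carry_out --plan '[[[0.0415, -0.0457, -0.01, 0, 0, -0.01, 1], [0.0415, -0.0457, -0.05, 0, 0, -0.01, 1], [0.0415, -0.0457, -0.09, 0, 0, -0.01, 1], [0.0415, -0.0457, -0.13, 0, 0, -0.01, 1], [0.0415, -0.0457, -0.17, 0, 0, -0.01, 1]]]'

```text
time_s: 2.85
eef_pos: [0.5881, -0.2158, 0.1322]
eef_rot: [0.002, 0.591, 0.807, 0.0]
wrist_force: [1.6, -0.1, 0.2]
opening: 0.997
grasp_force: 0.0
```

carry_out --plan '[[[0, 0, -0.03, 0, 0, 0, 1], [0, 0, -0.06, 0, 0, 0, 1], [0, 0, -0.085, 0, 0, 0, 1], [0, 0, -0.1036, 0, 0, 0, 1], [0, 0, -0.1036, 0, 0, 0, 1]]]'

```text
time_s: 3.27
eef_pos: [0.5848, -0.2138, 0.0251]
eef_rot: [-0.003, 0.591, 0.807, -0.0]
wrist_force: [-1.7, 0.8, 0.0]
opening: 0.996
grasp_force: 0.0
```

carry_out --plan '[[[0, 0, 0, 0, 0, 0, 0], [0, 0, 0, 0, 0, 0, 0], [0, 0, 0, 0, 0, 0, 0], [0, 0, 0, 0, 0, 0, 0], [0, 0, 0, 0, 0, 0, 0]]]'

```text
time_s: 3.68
eef_pos: [0.5889, -0.2174, 0.0316]
eef_rot: [0.003, 0.591, 0.806, 0.0]
wrist_force: [1.6, 1.6, 7.0]
opening: 0.635
grasp_force: 63.9
```

carry_out --plan '[[[0, 0, 0, 0, 0, 0, 0], [0, 0, 0, 0, 0, 0, 0], [0, 0, 0, 0, 0, 0, 0], [0, 0, 0, 0, 0, 0, 0], [0, 0, 0, 0, 0, 0, 0]]]'

```text
time_s: 4.1
eef_pos: [0.5889, -0.2175, 0.0316]
eef_rot: [0.003, 0.591, 0.806, 0.0]
wrist_force: [0.6, 1.9, 7.9]
opening: 0.635
grasp_force: 63.9
```

carry_out --plan '[[[0, 0, 0.01, 0, 0, 0, 0], [0, 0, 0.03, 0, 0, 0, 0], [0, 0, 0.06, 0, 0, 0, 0], [0, 0, 0.09, 0, 0, 0, 0], [0, 0, 0.12, 0, 0, 0, 0]]]'

```text
time_s: 4.52
eef_pos: [0.5865, -0.2166, 0.1506]
eef_rot: [0.0, 0.592, 0.806, -0.0]
wrist_force: [1.3, 0.3, -0.5]
opening: 0.634
grasp_force: 63.6
```

carry_out --plan '[[[0, 0.01, 0.03, 0, 0, 0.05, 0], [0, 0.03, 0.06, 0, 0, 0.1, 0], [0, 0.06, 0.09, 0, 0, 0.18, 0], [0, 0.09, 0.11, 0, 0, 0.26, 0], [0, 0.12, 0.123, 0, 0, 0.34, 0]]]'

```text
time_s: 4.93
eef_pos: [0.5875, -0.0961, 0.2762]
eef_rot: [0.003, 0.445, 0.895, 0.0]
wrist_force: [0.5, 0.8, -1.8]
opening: 0.639
grasp_force: 63.7
```

carry_out --plan '[[[-0.005, 0.03, 0, 0, 0, 0.09, 0], [-0.01, 0.06, 0, 0, 0, 0.18, 0], [-0.015, 0.09, 0, 0, 0, 0.27, 0], [-0.02, 0.12, 0, 0, 0, 0.36, 0], [-0.025, 0.15, 0, 0, 0, 0.45, 0]]]'

```text
time_s: 5.35
eef_pos: [0.5611, 0.0547, 0.2727]
eef_rot: [0.001, 0.234, 0.972, 0.0]
wrist_force: [0.7, 0.4, -1.3]
opening: 0.634
grasp_force: 63.7
```

carry_out --plan '[[[-0.005, 0.03, 0, 0, 0, 0.09, 0], [-0.01, 0.06, 0, 0, 0, 0.18, 0], [-0.015, 0.09, 0, 0, 0, 0.27, 0], [-0.02, 0.12, 0, 0, 0, 0.36, 0], [-0.02, 0.15, 0, 0, 0, 0.45, 0]]]'

```text
time_s: 5.77
eef_pos: [0.5407, 0.2048, 0.2727]
eef_rot: [0.0, 0.011, 1.0, 0.0]
wrist_force: [0.1, -1.4, -1.2]
opening: 0.641
grasp_force: 63.7
```

carry_out --plan '[[[0, 0.02, 0, 0, 0, 0.09, 0], [0, 0.04, 0, 0, 0, 0.18, 0], [0, 0.051, 0, 0, 0, 0.23, 0], [0, 0.051, 0, 0, 0, 0.23, 0], [0, 0.051, 0, 0, 0, 0.23, 0]]]'

```text
time_s: 6.18
eef_pos: [0.5415, 0.2545, 0.2721]
eef_rot: [0.0, -0.102, 0.995, -0.0]
wrist_force: [-0.0, 0.9, -2.0]
opening: 0.636
grasp_force: 63.7
```

```bash
python3 snap.py w4; python3 - <<'E'
from h import *
import pickle
o=get_obs();print(o["wrist_force"].round(1),o["opening"])
tz=o["eef_pos"][2]
for n in("top","scene"):
    c=camera(n);save(c,n+"2.png");pickle.dump(c,open(n+"2.pkl","wb"))
    P=pts(c);s=cv2.cvtColor(c["pixels"],cv2.COLOR_RGB2HSV);near=np.hypot(P[...,0]-.52,P[...,1]-.25)<.14
    zp=tz-.0316+.026
    m=near&(c["z_map"]>0)&(s[...,1]<60)&(s[...,2]>110)&(abs(P[...,2]-zp)<.009)
    m=cv2.morphologyEx(m.astype(np.uint8),cv2.MORPH_OPEN,np.ones((3,3)))>0
    q=P[m];A=np.c_[q[:,:2],np.ones(len(q))];i=abs(q[:,2]-np.median(q[:,2]))<.005;f=np.linalg.lstsq(A[i],q[i,2],rcond=None)[0]
    print(n,len(q),np.median(q[:,2]).round(4),rect(q),"tilt",f[:2].round(3))
E
```

```text
6.2833 [0.5418 0.2535 0.2719] [ 2.000e-04 -1.009e-01  9.949e-01 -2.000e-04] 0.0094
[ 0.   0.  -0.2] 0.6356379785509272
top 1318 0.2673 (array([512.8, 246.9]), array([167.4, 127.5]), 12.41) tilt [ 0.002 -0.002]
scene 1135 0.2661 (array([513.2, 243.9]), array([167.2, 133.7]), 12.12) tilt [-0.002  0.005]
```

View pics/scene2.png

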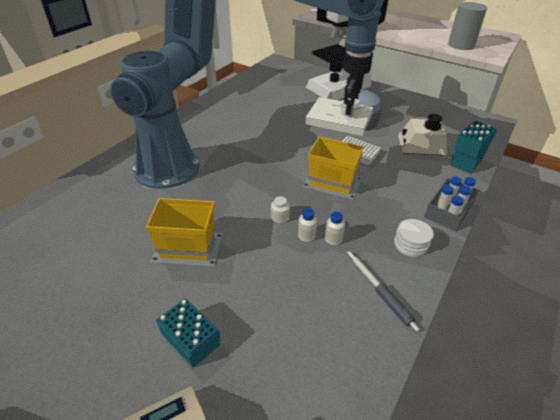

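View pics/w4.png

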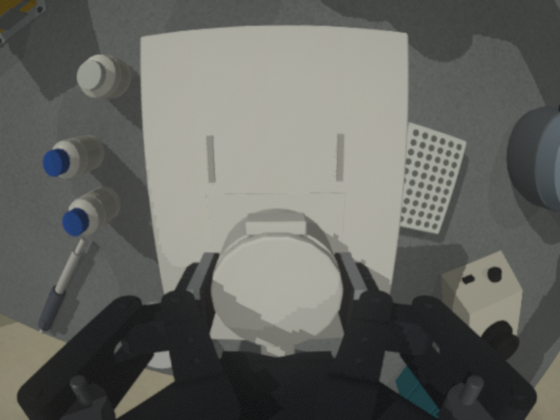

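Scene view: the lid is held level above the target bin, at about (342,115). Wrist view: the plate fills the picture, with far corners at (140,38) and (408,33), and is square in the fingers. Next I'll compare lid and bin edge by edge in the same cameras.

```bash
cat > edges.py <<'E'
from h import *
import pickle
# far-side edges only (no wall below visible), ray-cast to their known height, in bin frame about (.515,.2475)
a=np.radians(11.83);ex=np.array([np.cos(a),np.sin(a)]);ey=np.array([-ex[1],ex[0]])
def side(X,i,s,hl,hw):
    d=(X[:,:2]-[.515,.2475])*1000;b=np.c_[d@ex,d@ey];h=(hl,hw)[i];o=(hw,hl)[i]
    w=(abs(b[:,i]*s-h)<12)&(abs(b[:,1-i])<o-15)
    for _ in range(4):
        f=np.polyfit(b[w,1-i],b[w,i],1);r=b[:,i]-np.polyval(f,b[:,1-i]);w=(abs(r)<2.5)&(abs(b[:,1-i])<o-15)
    return f[1]-s*h,round(float(np.degrees(f[0])),2),int(w.sum())
for n,sx,box in(("top",1,(165,235,175,250)),("scene",-1,(300,370,130,195))):
    for nm,file in(("bin",n+"1.pkl"),("lid",n+"2.pkl")):
        c=pickle.load(open(file,"rb"));s=cv2.cvtColor(c["pixels"],cv2.COLOR_RGB2HSV)
        if nm=="bin":
            m=np.zeros(s.shape[:2],bool);m[box[2]:box[3],box[0]:box[1]]=1;m&=yel(c);h,hl,hw=.1295,75,55
        else:
            P=pts(c);m=(s[...,1]<70)&(s[...,2]>110)&(np.hypot(P[...,0]-.52,P[...,1]-.25)<.14)&(P[...,2]>.22)&(P[...,2]<.3);h,hl,hw=.2667,83.5,63.5
        cs,_=cv2.findContours(cv2.resize(m.astype(np.uint8)*255,None,fx=4,fy=4,interpolation=cv2.INTER_LINEAR)//128,0,1)
        k=(max(cs,key=cv2.contourArea)[:,0]+.5)/4-.5
        X=np.array([ray(c,u,v,h) for u,v in k])
        for i,sg in((0,sx),(1,1)): print(n,nm,"xy"[i],side(X,i,sg,hl,hw))
E
python3 edges.py; python3 - <<'E'
import sys;sys.path.insert(0,'.')
from h import *
import pickle
c,o=pickle.load(open("w4.pkl","rb"));P=fpts(c);z=P[...,2]
q=P[(abs(z-.2665)<.006)&(c["z_map"]>0)&(np.hypot(P[...,0]-.51,P[...,1]-.25)<.125)];print("wrist lid",len(q),np.median(q[:,2]),rect(q))
E
```

```text
top bin x (np.float64(1.4668830064788807), 0.53, 122)
top bin y (np.float64(1.5424937030939176), 0.02, 178)
wrist lid 57302 0.266028068420345 (array([510.7, 248.5]), array([167.4, 127.6]), 12.17)Traceback (most recent call last):
  File "edges.py", line 21, in <module>
    for i,sg in((0,sx),(1,1)): print(n,nm,"xy"[i],side(X,i,sg,hl,hw))
                                                  ~~~~^^^^^^^^^^^^^^
  File "edges.py", line 9, in side
    f=np.polyfit(b[w,1-i],b[w,i],1);r=b[:,i]-np.polyval(f,b[:,1-i]);w=(abs(r)<2.5)&(abs(b[:,1-i])<o-15)
    raise TypeError("expected non-empty vector for x")
TypeError: expected non-empty vector for x
```

carry_out --plan '[[[0.0024, 0.0023, -0.02, 0, 0, -0.006, 0], [0.0024, 0.0023, -0.05, 0, 0, -0.006, 0], [0.0024, 0.0023, -0.08, 0, 0, -0.006, 0], [0.0024, 0.0023, -0.1, 0, 0, -0.006, 0], [0.0024, 0.0023, -0.1, 0, 0, -0.006, 0]]]'

```text
time_s: 6.8
eef_pos: [0.541, 0.2548, 0.1661]
eef_rot: [-0.005, -0.098, 0.995, -0.001]
wrist_force: [-1.8, -0.6, -2.6]
opening: 0.639
grasp_force: 63.7
```

carry_out --plan '[[[0, 0, -0.002, 0, 0, 0, 0], [0, 0, -0.005, 0, 0, 0, 0], [0, 0, -0.008, 0, 0, 0, 0], [0, 0, -0.011, 0, 0, 0, 0], [0, 0, -0.013, 0, 0, 0, 0]]]'

```text
time_s: 7.22
eef_pos: [0.5448, 0.2567, 0.1593]
eef_rot: [0.001, -0.099, 0.995, 0.0]
wrist_force: [0.2, 0.6, -0.9]
opening: 0.639
grasp_force: 63.7
```

carry_out --plan '[[[0, 0, -0.002, 0, 0, 0, 0], [0, 0, -0.004, 0, 0, 0, 0], [0, 0, -0.006, 0, 0, 0, 0], [0, 0, -0.006, 0, 0, 0, 0], [0, 0, -0.006, 0, 0, 0, 0]]]'

```text
time_s: 7.63
eef_pos: [0.544, 0.2565, 0.1522]
eef_rot: [-0.0, -0.099, 0.995, -0.0]
wrist_force: [0.1, -0.2, -1.0]
opening: 0.639
grasp_force: 63.7
```

```bash
python3 - <<'E'
from h import *
o=get_obs();print(o["eef_pos"].round(4),o["wrist_force"].round(2),o["torque"].round(2))
c=camera("scene");cv2.imwrite("pics/s3.png",cv2.resize(c["pixels"][100:210,270:400,::-1],None,fx=5,fy=5,interpolation=cv2.INTER_CUBIC))
E
```

```text
[0.544  0.2565 0.1522] [ 0.07 -0.22 -0.97] [-0.06  0.08 -0.02]
```

View pics/s3.png

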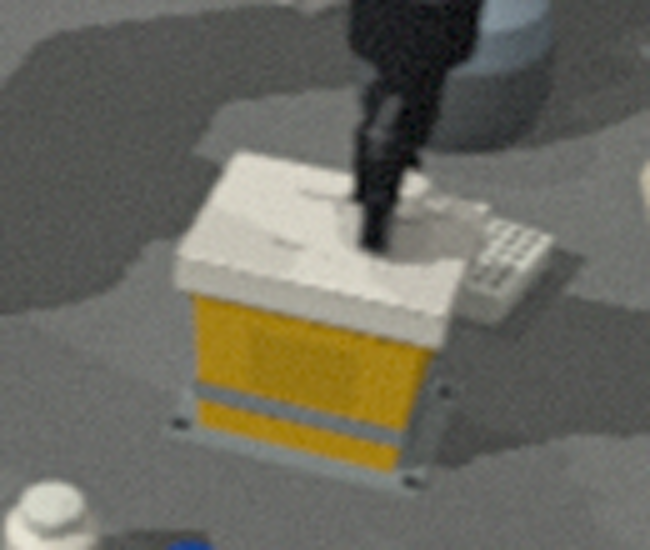

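The crop shows the lid evenly over the rim, its skirt below the rim all along the near side, with no contact force. Now I press.

carry_out --plan '[[[0, 0, -0.002, 0, 0, 0, 0], [0, 0, -0.004, 0, 0, 0, 0], [0, 0, -0.006, 0, 0, 0, 0], [0, 0, -0.008, 0, 0, 0, 0], [0, 0, -0.008, 0, 0, 0, 0]]]'

```text
time_s: 8.1
eef_pos: [0.5459, 0.2569, 0.1467]
eef_rot: [0.002, -0.099, 0.995, 0.0]
wrist_force: [0.0, 0.2, 8.6]
opening: 0.637
grasp_force: 65.3
```

carry_out --plan '[[[0, 0, -0.002, 0, 0, 0, 0], [0, 0, -0.004, 0, 0, 0, 0], [0, 0, -0.006, 0, 0, 0, 0], [0, 0, -0.008, 0, 0, 0, 0], [0, 0, -0.008, 0, 0, 0, 0]]]'

```text
time_s: 8.52
eef_pos: [0.5463, 0.2569, 0.1418]
eef_rot: [0.003, -0.099, 0.995, 0.0]
wrist_force: [-9.2, -4.8, 26.8]
opening: 0.637
grasp_force: 67.4
```

carry_out --plan '[[[0, 0, -0.002, 0, 0, 0, 0], [0, 0, -0.004, 0, 0, 0, 0], [0, 0, -0.004, 0, 0, 0, 0], [0, 0, -0.004, 0, 0, 0, 0], [0, 0, -0.004, 0, 0, 0, 0]]]'

```text
time_s: 8.93
eef_pos: [0.5459, 0.2569, 0.141]
eef_rot: [0.003, -0.099, 0.995, -0.0]
wrist_force: [-21.5, -9.1, 48.3]
opening: 0.637
grasp_force: 69.7
```

```bash
cat > tilt.py <<'E'
from h import *
import sys
a=np.radians(11.83);ex=np.array([np.cos(a),np.sin(a)]);ey=np.array([-ex[1],ex[0]])
for n in("wrist","top","scene"):
    c=camera(n);P=fpts(c) if n=="wrist" else pts(c);s=cv2.cvtColor(c["pixels"],cv2.COLOR_RGB2HSV)
    d=(P[...,:2]-[.515,.249])*1000;bx,by=d@ex,d@ey
    m=(c["z_map"]>0)&(s[...,1]<70)&(s[...,2]>60)&(abs(bx)<78)&(abs(by)<58)&(P[...,2]>.115)&(P[...,2]<.155)
    q=P[m];A=np.c_[bx[m],by[m],np.ones(m.sum())];z=q[:,2]*1000;w=np.ones(len(z),bool)
    for _ in range(5):
        f=np.linalg.lstsq(A[w],z[w],rcond=None)[0];w=abs(z-A@f)<3
    print(n,w.sum(),"plate top at -75: %.1f  0: %.1f  +75: %.1f"%(f[2]-75*f[0],f[2],f[2]+75*f[0]),"y slope",f[1].round(3))
E
python3 tilt.py; python3 -c "
from h import *
o=get_obs();print(o['eef_pos'].round(4),o['eef_rot'].round(4),o['wrist_force'].round(1))"
```

```text
wrist 50961 plate top at -75: 140.2  0: 136.9  +75: 133.6 y slope -0.001
top 627 plate top at -75: 141.5  0: 138.4  +75: 135.3 y slope -0.0
scene 750 plate top at -75: 140.5  0: 137.2  +75: 133.9 y slope -0.001
[0.5459 0.2569 0.141 ] [ 2.700e-03 -9.930e-02  9.951e-01 -1.000e-04] [-22.4  -8.6  48.3]
```

carry_out --plan '[[[0, 0, 0.005, 0, 0, 0, 0], [0, 0, 0.009, 0, 0, 0, 0], [0, 0, 0.009, 0, 0, 0, 0.5], [0, 0, 0.009, 0, 0, 0, 1], [0, 0, 0.009, 0, 0, 0, 1]]]'

```text
time_s: 9.5
eef_pos: [0.544, 0.2566, 0.1408]
eef_rot: [-0.0, -0.099, 0.995, 0.0]
wrist_force: [0.3, 1.2, 0.5]
opening: 0.894
grasp_force: 0.0
```

carry_out --plan '[[[0, 0, 0, 0, 0, 0, 1], [0, 0, 0.015, 0, 0, 0, 1], [0, 0, 0.035, 0, 0, 0, 1], [0, 0, 0.055, 0, 0, 0, 1], [0, 0, 0.075, 0, 0, 0, 1]]]'

```text
time_s: 9.92
eef_pos: [0.5439, 0.2566, 0.2165]
eef_rot: [-0.001, -0.099, 0.995, -0.0]
wrist_force: [0.3, 0.5, -0.5]
opening: 1.003
grasp_force: 0.0
```

carry_out --plan '[[[-0.02, -0.004, 0.005, 0, 0, 0, 0], [-0.045, -0.009, 0.005, 0, 0, 0, 0], [-0.07, -0.014, 0.005, 0, 0, 0, 0], [-0.091, -0.019, 0.005, 0, 0, 0, 0], [-0.091, -0.019, 0.005, 0, 0, 0, 0]]]'

```text
time_s: 10.33
eef_pos: [0.4496, 0.2373, 0.2206]
eef_rot: [-0.002, -0.099, 0.995, -0.0]
wrist_force: [0.7, 0.2, 0.0]
opening: 0.299
grasp_force: 0.0
```

carry_out --plan '[[[0, 0, -0.01, 0, 0, 0, 0], [0, 0, -0.03, 0, 0, 0, 0], [0, 0, -0.05, 0, 0, 0, 0], [0, 0, -0.065, 0, 0, 0, 0], [0, 0, -0.069, 0, 0, 0, 0]]]'

```text
time_s: 10.75
eef_pos: [0.4521, 0.2371, 0.1488]
eef_rot: [-0.002, -0.099, 0.995, -0.0]
wrist_force: [-1.1, -0.4, -0.4]
opening: -0.002
grasp_force: 0.0
```

carry_out --plan '[[[0, 0, -0.004, 0, 0, 0, 0], [0, 0, -0.008, 0, 0, 0, 0], [0, 0, -0.012, 0, 0, 0, 0], [0, 0, -0.016, 0, 0, 0, 0], [0, 0, -0.018, 0, 0, 0, 0]]]'

```text
time_s: 11.17
eef_pos: [0.4534, 0.2377, 0.1346]
eef_rot: [0.0, -0.099, 0.995, 0.0]
wrist_force: [0.4, -1.1, -0.5]
opening: -0.0
grasp_force: 0.0
```

carry_out --plan '[[[0, 0, -0.002, 0, 0, 0, 0], [0, 0, -0.004, 0, 0, 0, 0], [0, 0, -0.006, 0, 0, 0, 0], [0, 0, -0.006, 0, 0, 0, 0], [0, 0, -0.006, 0, 0, 0, 0]]]'

```text
time_s: 11.58
eef_pos: [0.4537, 0.2378, 0.1338]
eef_rot: [0.001, -0.099, 0.995, -0.0]
wrist_force: [-20.6, -6.2, 43.0]
opening: 0.003
grasp_force: 21.2
```

```bash
python3 tilt.py
```

```text
wrist 11125 plate top at -75: 133.4  0: 133.6  +75: 133.7 y slope -0.0
top 601 plate top at -75: 135.1  0: 135.1  +75: 135.2 y slope 0.004
scene 667 plate top at -75: 133.9  0: 134.0  +75: 134.1 y slope 0.001
```

Both ends are level at about 134 mm, which is the rim height plus the plate. I'll back off and check that it stays.

carry_out --plan '[[[0, 0, 0.005, 0, 0, 0, 0], [0, 0, 0.015, 0, 0, 0, 0], [0, 0, 0.04, 0, 0, 0, 0], [0, 0, 0.07, 0, 0, 0, 0], [0, 0, 0.11, 0, 0, 0, 0]]]'

```text
time_s: 12.15
eef_pos: [0.4517, 0.2372, 0.2376]
eef_rot: [-0.002, -0.099, 0.995, -0.0]
wrist_force: [0.6, -1.4, -1.1]
opening: -0.0
grasp_force: 0.0
```

carry_out --plan '[[[-0.02, 0, 0.02, 0, 0, 0, 0], [-0.04, 0, 0.04, 0, 0, 0, 0], [-0.04, 0, 0.04, 0, 0, 0, 0], [-0.04, 0, 0.04, 0, 0, 0, 0], [-0.04, 0, 0.04, 0, 0, 0, 0]]]'

```text
time_s: 12.57
eef_pos: [0.4134, 0.2375, 0.278]
eef_rot: [0.0, -0.099, 0.995, -0.0]
wrist_force: [-0.0, 0.2, 0.0]
opening: 0.004
grasp_force: 0.0
```

```bash
python3 tilt.py; python3 - <<'E'
from h import *
c=camera("scene");cv2.imwrite("pics/s4.png",cv2.resize(c["pixels"][100:280,240:440,::-1],None,fx=3.3,fy=3.3,interpolation=cv2.INTER_CUBIC))
E
```

```text
wrist 6536 plate top at -75: 133.4  0: 133.5  +75: 133.6 y slope -0.001
top 1039 plate top at -75: 134.9  0: 135.0  +75: 135.1 y slope -0.001
scene 744 plate top at -75: 134.0  0: 134.1  +75: 134.2 y slope 0.001
```

View pics/s4.png

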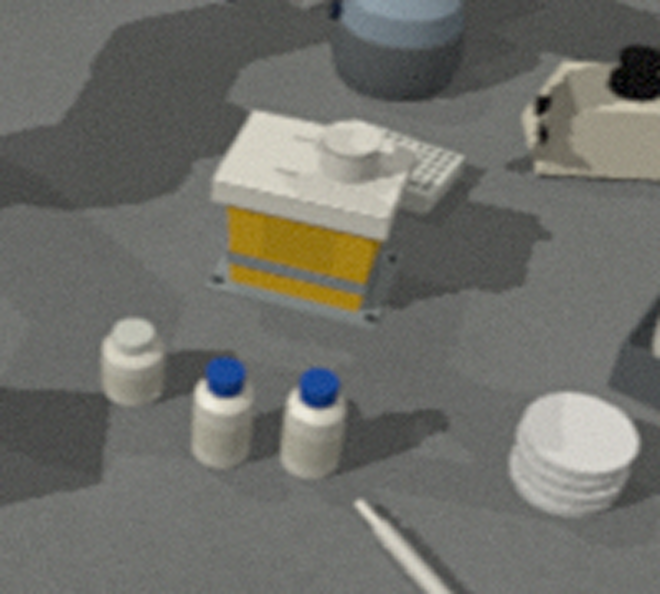

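The picture shows the lid level and fully down on the bin at about (310,175), with the bottles and jar standing where they were and the robot clear.

```bash
python3 -c "
from bench import hand_in
print(hand_in())"
```

```text
the job is handed in; nothing more can be done
None
```

The lid is fitted on the leftmost sharps bin and measures level and fully down at both ends; nothing around it was disturbed, and the job is handed in.

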